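# Find the battery by its rattle and hold it out

## Task

One of the three closed tins on the changing shelf has the spare battery for the cot mobile loose inside; the other two are packed full. Lift and shake them to find the one that rattles, and hold that one out to me, lid up and still, past the shelf's front edge (the long edge away from you) and at least 12 cm above shelf height; finish while still holding it. Set any silent tin you lifted back down standing on the shelf, never drop a tin or hold out a silent one, and leave the jar and the wooden block where they are.

Things in the scene. Friction and masses are not known exactly. Their poses are not given: they have to be found in the camera images.
- tin_a_center (a point): centre of a closed oblong tin, 160 mm (x) by 64 mm (y), 48 mm tall, metal sides, blue lid; z up through the lid. Three look alike (0.12-0.25 kg; weight tells nothing). One, a different one each time, holds a loose C battery (68 g, 26 mm thick, 50 mm long) that slides or rolls 100 to 125 mm along x and knocks on the ends when shaken or tipped over 12 degrees, and stays there once level; in the others nothing moves
- tin_b_center (a point): centre of a closed oblong tin, 160 mm (x) by 64 mm (y), 48 mm tall, metal sides, blue lid; z up through the lid. Three look alike (0.12-0.25 kg; weight tells nothing). One, a different one each time, holds a loose C battery (68 g, 26 mm thick, 50 mm long) that slides or rolls 100 to 125 mm along x and knocks on the ends when shaken or tipped over 12 degrees, and stays there once level; in the others nothing moves
- tin_c_center (a point): centre of a closed oblong tin, 160 mm (x) by 64 mm (y), 48 mm tall, metal sides, blue lid; z up through the lid. Three look alike (0.12-0.25 kg; weight tells nothing). One, a different one each time, holds a loose C battery (68 g, 26 mm thick, 50 mm long) that slides or rolls 100 to 125 mm along x and knocks on the ends when shaken or tipped over 12 degrees, and stays there once level; in the others nothing moves
- edge_mid (a point): middle of the shelf's front edge, at shelf-top height; x points straight out past the edge, away from the robot; beyond it is open air. The edge runs along y; the shelf top is level with the robot's base
- organiser: white plastic organiser, fixed by a screw clamp to the front edge at the left; origin on the edge line at shelf-top height, mid-length; the box reaches 102 mm back from the edge, 105 mm to either side along y, 84 mm high; comb and nail file stand up out of it to about 175 mm high
- jar_center (a point): closed white ceramic jar with blue lid, 88 mm across, 117 mm tall; this point is on its axis 50 mm up; bystander
- block_center (a point): centre of a 60 mm wooden toy block with painted faces; bystander
Mind the look-alikes: they are no part of the job. What is shaped like the part that bears tin_a_center but red is not meant.

How it is judged:
By the outcome, as a careful person would: the job done as asked, in the order asked, and still so for the second after the job is handed in, while the arm keeps its last pose, push and grip.
It also fails if it takes over 72 s, if anything falls off the work surface, if the arm or the gripper's body presses on something with over 40 N, if the wrist force passes 120 N, or if a joint passes its speed limit or range.

## Robot

A 6-joint arm with a two-finger parallel gripper is mounted at the origin on the work surface. World frame = base frame: x ahead of the robot, y to its left, z up, the work surface at z = 0. Lengths are in m, angles in rad, forces in N, time in s.
With the tool pointing down it reaches from about 0.375 to 0.975 m from the base axis. Payload 3.8 kg.
Tool frame: the origin (TCP) lies on the centre line of the jaws, within the pads' length; the fingertips stand 14 mm ahead of it and the grasp point (between the pads) lies 5 mm behind it; z points along the fingers, y is the line along which they close (so a half turn about z gives the same grasp; the last joint's range is limited). The gripper opens to 85 mm and grips with 20 to 120 N. Pads are 22 mm wide; open, the fingers measure 114 mm over their backs; the gripper's body (76 mm by 85 mm) begins 54 mm behind the grasp point. The pads swing forward as they close: fully open they stand 13 mm farther back than shut.
Start: joints at [-1.356, 0.264, 1.604, -0, 1.274, -0.037], TCP at [0.168, -0.654, 0.206] pointing down, gripper open.
Joint ranges: [-2.63, 2.63], [-0.94, 2.18], [0.31, 2.57], [-1.31, 4.45], [0, 2.66], [-2.55, 2.55]. Speed limits (rad/s): [2.57, 2.57, 3.14, 3.14, 3.14, 3.14].

## Interface

Orientations are given as a rotation vector (axis times angle).
In Python, from workcell import bot, eyes, spot_in gives the robot as it stands.
- The arm moves only by the tool carry_out, never from a script. Its argument "series" is text: rows parted by semicolons, each of 4 numbers parted by spaces: the shift along the world's x, y, z in m, then the turn about the world's z in degrees. In form: tx ty tz roll; .... A call has 1 to 20 rows; each row shifts and turns the commanded pose from where the row before left it; what a row does not reach is not made up. A row lasts 1/8 s, in which the tool goes at most 62.5 mm and 10.7 degrees, less where a joint would pass 70% of its speed; a pose out of reach is approached as far as the arm can. A call is refused whole if a number of a shift passes 0.0625 or a number of a turn 10.7, either way. A call with a gripper value outside its range is refused whole. "jaw" is the gripper command: -1 is shut, 1 is fully open, values between are in proportion, set as the call begins (left out, the last holds). The fingers move at their own pace and stop on an object; "grip_force" is the grip in N (left out, the last holds). Time passes only in rows, so rows that do not move let the fingers close. It gives the time, the measured TCP pose, the force, the opening and the grip force at its end, in the units of the state.
- bot.read_state(): the state, without advancing time (a new reading comes with each control period).
- eyes.read_camera(name): name is "side" or "top" or "wrist"; returns (picture, depth): 480x640x3 uint8, blue, green, red; 480x640 float32, m along the optical axis (not along the pixel's ray), 0 where there is no reading.
- eyes.get_calibration(name): a dict with "K" (3x3 intrinsics, pixels), "position" and "rotation" of the camera in the world; the wrist camera has in their place "T_tool_cam" (4x4, takes a point from camera to tool coordinates, whose origin is the TCP and whose axes are the flange's). Camera axes: x right, y down, z forward; pixel columns grow to the right and rows downward; lengths in m; the calibration is good to about 2 mm. A picture is of the moment at which its call begins: read the wrist's pose just before it. get_calibration takes no time and is no camera call.
- bot.finish_job(): hands the job in; it is judged then, once.
Trained networks look in the newest picture that a camera, given by its name, has taken for a name from the list of things; names that differ only in an ending like _2 or _b are one class to them, and where a whole thing is asked for, a point or a joint stands for the part that bears it (a point fixed in the world has none). Each returns a list of dicts, best first, with "score" (0 to 1); they miss things now and then, are a little off and sometimes report something else, mostly with a low value. They report only what shows in the picture. A call takes as long as a camera call. They do not tell look-alikes from the thing itself.
- spot_in(camera, target): "rect" ([centre column, centre row, width, height] in pixels, round what is visible of it).
The state is a dict: "time": time; "q": joint angles; "joint_vel": joint speeds; "joint_torque": joint torques, N m; "tool_pos": TCP position; "tcp_rot": TCP orientation; "wrist_force": force on the tool from outside, world axes, zero at the start; "torque": the same for the moment, N m; "width": opening from 0.0 (shut) to 1.0 (fully open); "grip_force": force on a finger pad.
Only numpy, scipy, OpenCV 4.12 (cv2) and the standard library are available. Lean on these libraries where they do the work, as an engineer would, in place of code of your own. Each camera call takes 0.05 s, during which the arm holds its last target. There are 200 camera calls.

## Working session

There is one attempt and no reset: what is moved stays moved. The work goes in short steps, Python scripts to look and compute and a tool call to move; the robot and the scene stay as the last step left them, time stands still between calls to the robot, and variables do not carry over. Pictures are saved under pics/ and viewed, at most 10 in all, crops included, and the job is handed in when it is done.

Besides the shell and the picture viewer there is one more tool, called after "Call:" as a command line: name --argument value ..., lists and objects as JSON in quotes. carry_out: Moves the arm, as the interface text tells. Its arguments: {"type":"object","properties":{"series":{"type":"string"},"jaw":{"type":"number"},"grip_force":{"type":"number"}},"required":["series"]}

```bash
mkdir -p pics
cat > h.py <<'E'
import numpy as np,cv2
from workcell import bot,eyes,spot_in
from scipy.spatial.transform import Rotation as R
def cloud(name):
    s=bot.read_state(); im,d=eyes.read_camera(name); c=eyes.get_calibration(name)
    K=np.array(c["K"]); v,u=np.mgrid[:480,:640]
    P=np.stack([(u-K[0,2])*d/K[0,0],(v-K[1,2])*d/K[1,1],d],-1)
    if name=="wrist":
        T=np.array(c["T_tool_cam"]); P=P@T[:3,:3].T+T[:3,3]
        r=R.from_rotvec(s["tcp_rot"]).as_matrix(); P=P@r.T+np.array(s["tool_pos"])
    else:
        Rm=np.array(c["rotation"]); Rm=Rm if Rm.shape==(3,3) else R.from_rotvec(Rm).as_matrix()
        P=P@Rm.T+np.array(c["position"])
    P[d==0]=np.nan
    return im,P
E
python3 - <<'E'
from h import *
print(bot.read_state())
ims=[]
for n in("top","side"):
    im,P=cloud(n); np.save(n,P); cv2.imwrite(n+'.png',im); ims.append(im)
    for t in("tin_a_center","organiser","jar_center","block_center"):
        for r in spot_in(n,t):
            u,v=int(r["rect"][0]),int(r["rect"][1]); print(n,t,round(r["score"],2),np.round(r["rect"]),np.round(P[v,u],3))
cv2.imwrite('pics/a.png',ims[0]);cv2.imwrite('pics/b.png',ims[1])
E
```

```text
{'time': 0.0, 'q': array([-1.35588926e+00,  2.64767771e-01,  1.60540604e+00, -2.09228958e-06,
        1.27371135e+00, -3.69051266e-02]), 'joint_vel': array([ 0.00176956,  0.00136224, -0.00053123,  0.00035687, -0.00119237,
       -0.00150294]), 'joint_torque': array([ 2.00439485e-03, -5.15106726e+01, -3.67317402e+01,  2.01888574e-04,
        1.31152302e-02, -1.03682967e-05]), 'tool_pos': array([ 0.16800385, -0.65292164,  0.20443496]), 'tcp_rot': array([-3.11445940e+00, -3.94215675e-01,  3.22969596e-04]), 'wrist_force': array([0.21151428, 1.06762947, 0.27327846]), 'torque': array([-0.06637287,  0.01335731,  0.07097313]), 'grip_force': 0.0, 'width': 0.9973916019439921}
top tin_a_center 0.74 [415. 304.  47.  70.] [ 0.3   -0.232  0.049]
top tin_a_center 0.72 [424. 226.  38.  66.] [ 0.5   -0.262  0.049]
top tin_a_center 0.57 [142. 203.  90.  42.] [0.564 0.458 0.068]
top organiser 0.71 [143. 202.  93.  44.] [0.577 0.479 0.007]
top jar_center 0.77 [526. 268.  46.  40.] [ 0.387 -0.498  0.094]
top block_center 0.55 [217. 291.  35.  28.] [0.338 0.268 0.062]
side tin_a_center 0.91 [353. 208.  49.  40.] [ 0.481 -0.242  0.047]
side tin_a_center 0.82 [385. 234.  24.  26.] [ 0.334 -0.199  0.049]
side organiser 0.65 [173. 335.  84.  85.] [0.597 0.448 0.009]
side block_center 0.73 [290. 335.  29.  37.] [0.319 0.296 0.064]
```

View pics/a.png

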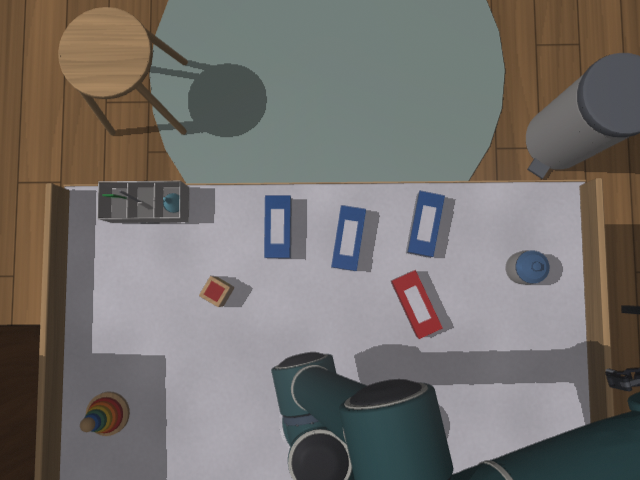

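View pics/b.png

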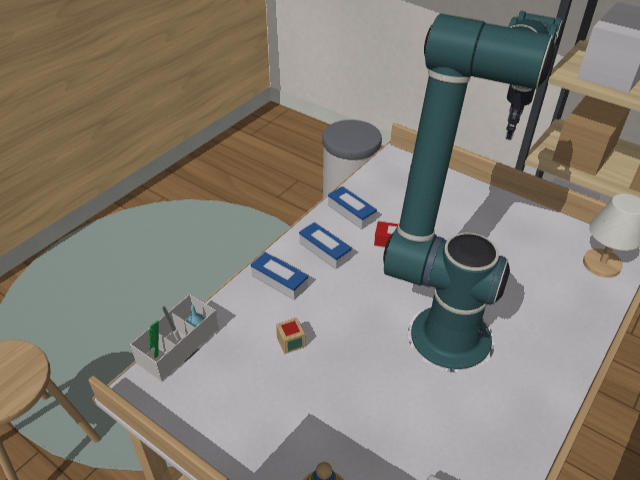

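The top view shows three blue tins at (278,226), (349,238) and (426,224), and a red look-alike at (416,304). The jar is at (528,267), the block at (216,291), the organiser at (143,202), and the front edge runs along row ~183.

Run:
```python
from h import *
P=np.load('top.npy'); im=cv2.imread('top.png').astype(int); b,g,r=im[...,0],im[...,1],im[...,2]
for (u,v) in((278,226),(349,238),(426,224),(416,304)):
    m=np.zeros((480,640),bool); m[v-45:v+45,u-36:u+36]=1
    m&=(P[...,2]>.035)&(P[...,2]<.065)
    if v<300: m&=(b>r+30)|(np.minimum(np.minimum(b,g),r)>170)
    q=P[m][:,:2].astype(np.float32); c,s,a=cv2.minAreaRect(q)
    w=np.cov(q.T); e,V=np.linalg.eigh(w); x=V[:,1]; 
    print(np.round(c,3),np.round(s,3),a,'axis deg',np.degrees(np.arctan2(x[1],x[0])),'mean',q.mean(0),np.nanmedian(P[m][:,2]))
for u in(230,310,380,470): 
    col=P[150:200,u]; k=np.where(abs(col[:,2])<.015)[0]; print('edge',u,col[k[0]])
m=(P[...,2]>.03)&(P[...,2]<.3)
print('org',[np.nanmin(P[175:228,90:195][m[175:228,90:195]],0),np.nanmax(P[175:228,90:195][m[175:228,90:195]],0)])
print(R.from_rotvec(bot.read_state()["tcp_rot"]).as_matrix().round(3))
```

```text
[0.502 0.116] [0.066 0.162] 89.00244903564453 axis deg 178.95008580091084 mean [0.50079566 0.11568894] 0.04781201810050728
[ 0.47  -0.068] [0.066 0.162] 80.61506652832031 axis deg 170.47348552338443 mean [ 0.46924403 -0.06750709] 0.0480566899904914
[ 0.505 -0.267] [0.067 0.161] 77.99905395507812 axis deg 168.09744232359995 mean [ 0.50396997 -0.2662988 ] 0.04790301674875108
[ 0.3   -0.239] [0.162 0.067] 24.086437225341797 axis deg -156.21012322911514 mean [ 0.2996942  -0.23884429] 0.04793006704015346
edge 230 [ 6.24764736e-01  2.47176604e-01 -1.61225912e-04]
edge 310 [ 0.62548945  0.03203683 -0.00144047]
edge 380 [ 0.62357255 -0.15559628 -0.00173297]
edge 470 [ 0.62380611 -0.39579818 -0.00200391]
org [array([0.51954731, 0.35410922, 0.03005246]), array([0.61676999, 0.5675412 , 0.17067743])]
[[ 0.968  0.249 -0.   ]
 [ 0.249 -0.968  0.   ]
 [ 0.    -0.    -1.   ]]
```

Call:
carry_out --series "0.034 0.039 0 -2.6;0.034 0.039 0 -2.6;0.034 0.039 0 -2.6;0.034 0.039 0 -2.6;0.034 0.039 0 -2.6;0.034 0.039 0 -2.7;0.034 0.039 0 -2.7;0.034 0.039 0 -2.7;0.034 0.038 0 -2.7;0.030 0.035 0 -2.7;0 0 0 0;0 0 0 0" --jaw 1

```text
time: 2.0
tool_pos: [0.504, -0.2688, 0.2058]
tcp_rot: [3.124, -0.329, -0.001]
wrist_force: [-0.9, 0.6, -0.4]
width: 1.003
grip_force: 0.0
```

```bash
cat > w.py <<'E'
from h import *
import sys
im,P=cloud("wrist"); cv2.imwrite('wrist.png',im)
b,g,r=[im[...,i].astype(int) for i in range(3)]
s=bot.read_state(); t=s["tool_pos"]; M=R.from_rotvec(s["tcp_rot"]).as_matrix()
print('tcp',t.round(4),'xang',np.degrees(np.arctan2(M[1,0],M[0,0])))
m=(P[...,2]>.035)&(P[...,2]<.065)&((b>r+30)|(np.minimum(np.minimum(b,g),r)>150))
n,L,st,_=cv2.connectedComponentsWithStats(m.astype(np.uint8))
for i in range(1,n):
    if st[i,4]>1500:
        q=P[L==i][:,:2].astype(np.float32); c,sz,a=cv2.minAreaRect(q); x=np.linalg.eigh(np.cov(q.T))[1][:,1]; x=x*np.sign(x[0])
        print(np.round(c,4),np.round(sz,3),'axis',np.degrees(np.arctan2(x[1],x[0])),st[i])
E
python3 w.py
```

```text
tcp [ 0.5037 -0.2693  0.2058] xang -12.07571091548504
[ 0.5032 -0.2664] [0.066 0.162] axis -11.8834733847187 [  282   110    90   201 12384]
[ 0.4689 -0.0673] [0.067 0.161] axis -14.623804963193331 [   43   209   107   181 11340]
```

Call:
carry_out --series "0 0.003 -0.04 0;0 0 -0.04 0;0 0 -0.04 0;0 0 -0.03 0;0 0 -0.02 0;0 0 -0.01 0;0 0 0 0"

```text
time: 2.92
tool_pos: [0.5033, -0.2662, 0.0253]
tcp_rot: [-3.124, 0.332, 0.002]
wrist_force: [0.1, -0.0, 1.1]
width: 1.0
grip_force: 0.0
```

Call:
carry_out --series "0 0 0 0;0 0 0 0;0 0 0 0;0 0 0 0;0 0 0 0;0 0 0 0" --jaw -1 --grip_force 70

```text
time: 3.68
tool_pos: [0.5042, -0.2656, 0.0258]
tcp_rot: [-3.124, 0.33, 0.0]
wrist_force: [-0.1, 0.2, -0.3]
width: 0.003
grip_force: 0.0
```

Run:
```python
from h import *
a,_=eyes.read_camera("wrist"); b,_=eyes.read_camera("side")
cv2.imwrite('pics/c.png',np.vstack([cv2.resize(a,(400,300)),cv2.resize(b[130:330,250:517],(400,300))]))
print(bot.read_state())
```

```text
{'time': 3.775, 'q': array([-5.28707789e-01,  2.44587957e-01,  1.98925054e+00,  2.79091244e-06,
        9.07829477e-01,  1.25271533e+00]), 'joint_vel': array([ 0.00081031,  0.00148298,  0.00051611,  0.00184757, -0.00056413,
       -0.0002424 ]), 'joint_torque': array([ 6.29306305e-03, -4.39758396e+01, -3.02799618e+01,  3.83378701e-04,
        9.84911167e-04, -4.31665319e-05]), 'tool_pos': array([ 0.50415369, -0.26567933,  0.02575217]), 'tcp_rot': array([-3.12415413e+00,  3.30239770e-01,  1.06449375e-04]), 'wrist_force': array([ 0.62682393, -0.4800519 , -0.00870032]), 'torque': array([-0.03927462, -0.01818117, -0.00769074]), 'grip_force': 0.0, 'width': 0.0002500374367173099}
```

View pics/c.png

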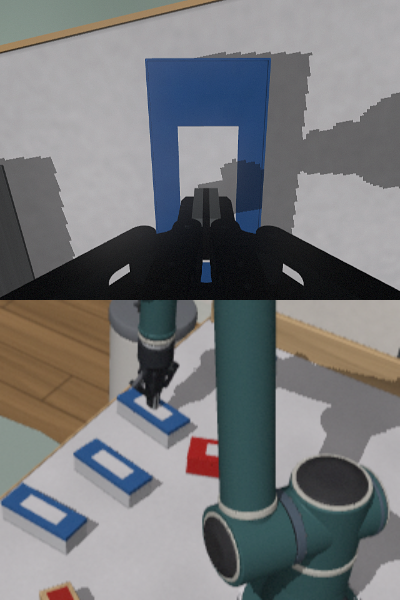

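The wrist view shows the jaws shut over the lid, with their tips at (205,200). The side view shows the gripper tips at about the lid of the right-hand tin. I'll measure the tip height.

Run:
```python
from h import *
im,P=cloud("wrist")
for v in(150,250,300,310,320,330,345,360): print(v,[P[v,u].round(3).tolist() for u in (260,318,328,345)])
im,P=cloud("side"); cv2.imwrite('pics/d.png',cv2.resize(im[170:230,310:400],(800,533),interpolation=0))
for v in range(180,216,4): print(v,[P[v,u].round(3).tolist() for u in (346,350,354,358)])
c=eyes.get_calibration("wrist"); print(np.array(c["T_tool_cam"]).round(3))
```

```text
150 [[0.571, -0.256, 0.049], [0.566, -0.275, 0.049], [0.566, -0.278, 0.049], [0.565, -0.283, 0.049]]
250 [[0.537, -0.247, 0.049], [0.532, -0.267, 0.049], [0.531, -0.27, 0.049], [0.53, -0.276, 0.05]]
300 [[0.518, -0.242, 0.05], [0.513, -0.263, 0.05], [0.512, -0.266, 0.048], [0.511, -0.273, 0.049]]
310 [[0.513, -0.24, 0.048], [0.515, -0.264, 0.063], [0.515, -0.267, 0.063], [0.513, -0.272, 0.062]]
320 [[0.51, -0.24, 0.05], [0.516, -0.264, 0.071], [0.515, -0.267, 0.07], [0.514, -0.272, 0.071]]
330 [[0.505, -0.238, 0.048], [0.516, -0.264, 0.078], [0.515, -0.267, 0.077], [0.513, -0.272, 0.077]]
345 [[0.499, -0.236, 0.048], [0.516, -0.264, 0.087], [0.514, -0.267, 0.086], [0.514, -0.272, 0.087]]
360 [[0.492, -0.235, 0.048], [0.516, -0.265, 0.096], [0.511, -0.266, 0.089], [0.515, -0.272, 0.095]]
180 [[0.505, -0.229, 0.157], [0.496, -0.239, 0.155], [0.487, -0.248, 0.153], [0.483, -0.265, 0.145]]
184 [[nan, nan, nan], [0.498, -0.243, 0.136], [0.487, -0.248, 0.138], [0.483, -0.266, 0.128]]
188 [[0.502, -0.227, 0.128], [0.507, -0.259, 0.105], [0.493, -0.26, 0.111], [0.492, -0.283, 0.097]]
192 [[0.502, -0.229, 0.11], [0.496, -0.243, 0.105], [nan, nan, nan], [0.539, -0.361, 0.009]]
196 [[0.535, -0.281, 0.045], [0.499, -0.249, 0.083], [0.493, -0.264, 0.076], [0.501, -0.3, 0.049]]
200 [[0.519, -0.258, 0.051], [0.5, -0.252, 0.064], [0.489, -0.258, 0.066], [0.493, -0.29, 0.042]]
204 [[0.507, -0.24, 0.051], [0.498, -0.25, 0.05], [0.49, -0.261, 0.047], [0.479, -0.268, 0.047]]
208 [[0.499, -0.228, 0.048], [0.488, -0.234, 0.049], [0.478, -0.244, 0.047], [0.465, -0.247, 0.051]]
212 [[0.501, -0.233, 0.025], [0.481, -0.225, 0.041], [0.466, -0.225, 0.049], [0.458, -0.236, 0.046]]
[[-0.    -0.958 -0.285  0.072]
 [ 1.    -0.     0.001 -0.001]
 [-0.001 -0.285  0.958 -0.168]
 [ 0.     0.     0.     1.   ]]
```

View pics/d.png

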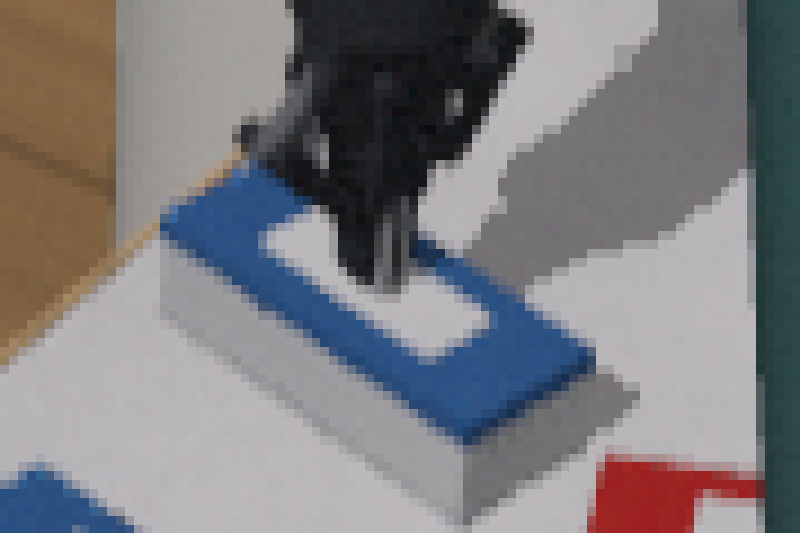

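The shut tips are about 10 mm above the lid, at z ≈ 0.059 in both cameras. The reported TCP puts them at about 0.012, so the real fingertips sit roughly 47 mm higher than reported. I'll open, then descend in steps, checking force and tip height.

Call:
carry_out --series "0 0 0 0;0 0 0 0;0 0 0 0;0 0 0 0;0 0 0 0" --jaw 1

```text
time: 4.5
tool_pos: [0.5042, -0.2657, 0.0258]
tcp_rot: [-3.124, 0.33, -0.0]
wrist_force: [-0.6, -0.4, -0.7]
width: 0.999
grip_force: 0.0
```

Call:
carry_out --series "0 0 -0.01 0;0 0 -0.01 0;0 0 -0.005 0;0 0 0 0"

```text
time: 5.0
tool_pos: [0.5034, -0.2653, -0.0003]
tcp_rot: [-3.123, 0.33, 0.003]
wrist_force: [0.0, -0.5, 0.9]
width: 1.004
grip_force: 0.0
```

Run:
```python
from h import *
im,P=cloud("wrist"); s,_=eyes.read_camera("side")
cv2.imwrite('pics/e.png',np.vstack([cv2.resize(im,(640,480))[150:],cv2.resize(s[160:240,290:450],(640,320))[:270]]))
print(bot.read_state()['tool_pos'],bot.read_state()['wrist_force'])
np.save('wr.npy',P)
```

```text
[ 0.50420642 -0.26573038  0.00068678] [ 0.06879685  0.02333698 -0.25167809]
```

View pics/e.png

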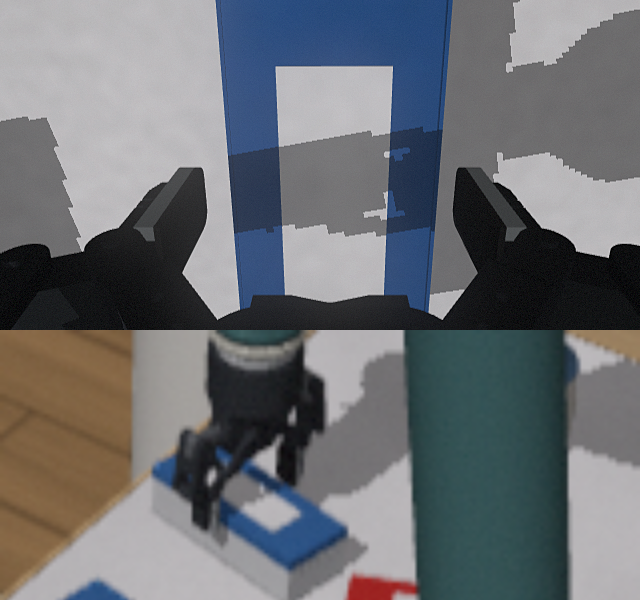

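The open fingers straddle the tin evenly, with wrist tips at about (190,320) and (468,320). The side view shows the tips just below lid level.

Run:
```python
import numpy as np
P=np.load('wr.npy')
for u in(180,190,200,460,465,475,490): print(u,[P[v,u].round(3).tolist() for v in (319,322,326,335,345,360)])
```

```text
180 [[0.524, -0.22, 0.044], [0.524, -0.221, 0.046], [0.524, -0.222, 0.049], [0.523, -0.223, 0.054], [0.523, -0.225, 0.06], [0.519, -0.224, 0.062]]
190 [[0.523, -0.223, 0.043], [0.523, -0.224, 0.046], [0.523, -0.224, 0.048], [0.522, -0.225, 0.052], [0.519, -0.224, 0.053], [0.515, -0.223, 0.054]]
200 [[0.522, -0.225, 0.043], [0.521, -0.225, 0.041], [0.52, -0.225, 0.043], [0.517, -0.224, 0.043], [0.514, -0.223, 0.044], [0.509, -0.222, 0.045]]
460 [[0.505, -0.309, 0.043], [0.503, -0.309, 0.043], [0.502, -0.308, 0.043], [0.5, -0.307, 0.045], [0.497, -0.307, 0.045], [0.492, -0.306, 0.046]]
465 [[0.505, -0.31, 0.044], [0.505, -0.309, 0.046], [0.505, -0.309, 0.049], [0.503, -0.308, 0.05], [0.499, -0.307, 0.05], [0.495, -0.306, 0.051]]
475 [[0.504, -0.313, 0.044], [0.505, -0.312, 0.047], [0.504, -0.312, 0.048], [0.505, -0.31, 0.054], [0.504, -0.308, 0.058], [0.499, -0.308, 0.059]]
490 [[0.479, -0.331, 0.001], [0.477, -0.331, 0.0], [0.474, -0.331, -0.0], [0.504, -0.314, 0.055], [0.504, -0.312, 0.06], [0.505, -0.309, 0.068]]
```

Call:
carry_out --series "0 0 -0.01 0;0 0 -0.01 0;0 0 -0.008 0;0 0 0 0"

```text
time: 5.6
tool_pos: [0.5032, -0.2651, -0.0285]
tcp_rot: [-3.123, 0.33, 0.003]
wrist_force: [-0.0, -0.4, 0.0]
width: 0.998
grip_force: 0.0
```

Call:
carry_out --series "0 0 0 0;0 0 0 0;0 0 0 0;0 0 0 0;0 0 0 0" --jaw -1 --grip_force 70

```text
time: 6.22
tool_pos: [0.5047, -0.266, -0.0267]
tcp_rot: [3.124, -0.33, 0.002]
wrist_force: [0.7, -0.7, 2.5]
width: 0.739
grip_force: 77.0
```

Call:
carry_out --series "0 0 0.02 0;0 0 0.03 0;-0.02 0.004 0.03 0;-0.03 0.007 0.005 0;-0.03 0.006 0 0;0 0 0 0;0 0 0 0"

```text
time: 7.1
tool_pos: [0.4248, -0.249, 0.0585]
tcp_rot: [3.124, -0.331, 0.002]
wrist_force: [-0.1, -0.5, -1.2]
width: 0.74
grip_force: 77.1
```

Call:
carry_out --series "0.015 -0.003 0 0;0.029 -0.006 0 0;0.044 -0.009 0 0;0.058 -0.012 0 0;-0.058 0.012 0 0;-0.044 0.009 0 0;-0.029 0.006 0 0;-0.015 0.003 0 0;0 0 0 0;0 0 0 0;0 0 0 0"

```text
time: 8.48
tool_pos: [0.4255, -0.2492, 0.0583]
tcp_rot: [3.124, -0.33, 0.002]
wrist_force: [-0.3, 0.5, -2.2]
width: 0.74
grip_force: 77.9
```

```bash
cat > m.py <<'E'
from h import *
import sys
T=[];F=[]
for i in range(8):
    eyes.read_camera("top"); s=bot.read_state(); T.append(s["torque"]);F.append(s["wrist_force"])
T=np.array(T);M=R.from_rotvec(s["tcp_rot"]).as_matrix()
print('t',s["time"],s["tool_pos"].round(4),'toolTorque',(T@M).mean(0).round(4),'sem',(T.std(0)/8**.5).round(4),'F',np.mean(F,0).round(2),'w',s["width"],s["grip_force"])
E
python3 m.py
```

```text
t 8.875 [ 0.4242 -0.2487  0.0577] toolTorque [ 0.0091 -0.0308 -0.0003] sem [0.0095 0.0115 0.0051] F [ 0.16  0.14 -1.5 ] w 0.7386409049009843 77.8984808921814
```

Call:
carry_out --series "0.015 -0.003 0 0;0.029 -0.006 0 0;0.044 -0.009 0 0;0.03 -0.006 0 0;0.015 -0.003 0 0;0 0 0 0;-0.015 0.003 0 0;-0.029 0.006 0 0;-0.044 0.009 0 0;-0.058 0.012 0 0;0.058 -0.012 0 0;0.044 -0.009 0 0;0.029 -0.006 0 0;0.015 -0.003 0 0;0 0 0 0;-0.03 0.006 0 0;-0.044 0.009 0 0;-0.044 0.009 0 0;-0.015 0.003 0 0;0 0 0 0"

```text
time: 11.38
tool_pos: [0.4225, -0.2482, 0.0576]
tcp_rot: [-3.124, 0.332, 0.001]
wrist_force: [0.7, -0.6, -1.1]
width: 0.74
grip_force: 78.1
```

```bash
python3 m.py
```

```text
t 11.775 [ 0.4249 -0.2489  0.0578] toolTorque [-0.0167 -0.0172 -0.0013] sem [0.0122 0.0101 0.0066] F [ 0.2   0.1  -1.83] w 0.7399240239840406 78.10001134872437
```

Call:
carry_out --series "0.02 -0.004 0 0;0.03 -0.007 -0.005 0;0.03 -0.006 -0.025 0;0 0 -0.025 0;0 0 -0.015 0;0 0 -0.01 0;0 0 -0.004 0;0 0 -0.001 0;0 0 0 0"

```text
time: 12.9
tool_pos: [0.5046, -0.2661, -0.0265]
tcp_rot: [3.124, -0.33, 0.002]
wrist_force: [-0.1, 1.0, -1.9]
width: 0.744
grip_force: 78.3
```

Call:
carry_out --series "0 0 0 0;0 0 0 0;0 0 0 0;0 0 0.02 0;0 0 0.04 0;0 0 0.05 0;-0.01 0.05 0.05 1;-0.01 0.05 0.01 1;-0.01 0.05 0 0.5;-0.005 0.048 0 0;0 0 0 0;0 0 0 0" --jaw 1

```text
time: 14.4
tool_pos: [0.471, -0.0742, 0.1377]
tcp_rot: [3.13, -0.26, 0.003]
wrist_force: [0.2, 0.9, 0.3]
width: 1.0
grip_force: 0.0
```

```bash
python3 w.py
```

```text
tcp [ 0.471  -0.0747  0.1375] xang -9.581521209349601
[ 0.5013 -0.2581] [0.055 0.153] axis -3.667562631160039 [  551     0    89   265 12157]
[0.5001 0.116 ] [0.067 0.162] axis -10.597274263276022 [    0   104   115   258 17808]
[ 0.4683 -0.067 ] [0.066 0.162] axis -9.450982865721352 [  262   112   113   246 18575]
```

Call:
carry_out --series "-0.002 0.0075 -0.04 0;0 0 -0.04 0;0 0 -0.04 0;0 0 -0.025 0;0 0 -0.013 0;0 0 -0.007 0;0 0 0 0;0 0 0 0"

```text
time: 15.45
tool_pos: [0.4695, -0.0667, -0.0275]
tcp_rot: [3.13, -0.262, 0.003]
wrist_force: [0.1, -0.7, 0.2]
width: 0.998
grip_force: 0.0
```

Call:
carry_out --series "0 0 0 0;0 0 0 0;0 0 0 0;0 0 0 0;0 0 0 0" --jaw -1 --grip_force 70

```text
time: 16.08
tool_pos: [0.4696, -0.0666, -0.0274]
tcp_rot: [3.13, -0.262, 0.003]
wrist_force: [-0.4, -0.1, 6.5]
width: 0.741
grip_force: 77.6
```

Call:
carry_out --series "0 0 0.02 0;0 0 0.03 0;-0.01 0.002 0.03 0;-0.02 0.003 0.005 0;-0.01 0.002 0 0;0 0 0 0;0.015 -0.0025 0 0;0.03 -0.005 0 0;0.043 -0.007 0 0;0.058 -0.01 0 0;-0.058 0.01 0 0;-0.043 0.007 0 0;-0.03 0.005 0 0;-0.015 0.0025 0 0;0 0 0 0;0 0 0 0;0 0 0 0"

```text
time: 18.2
tool_pos: [0.43, -0.0598, 0.0571]
tcp_rot: [3.13, -0.262, 0.003]
wrist_force: [-0.1, 1.0, -1.6]
width: 0.741
grip_force: 77.3
```

```bash
sed -i 's/range(8)/range(14)/;s/8\*\*/14**/' m.py; python3 m.py
```

```text
t 18.9 [ 0.4284 -0.0595  0.0565] toolTorque [ 0.0026 -0.0376  0.0078] sem [0.0067 0.0067 0.007 ] F [-0.18 -0.01 -2.18] w 0.7383955502925634 77.27875828742981
```

Call:
carry_out --series "0.015 -0.0025 0 0;0.03 -0.005 0 0;0.043 -0.007 0 0;0.03 -0.005 0 0;0.015 -0.0025 0 0;0 0 0 0;-0.015 0.0025 0 0;-0.03 0.005 0 0;-0.043 0.007 0 0;-0.058 0.01 0 0;0.058 -0.01 0 0;0.043 -0.007 0 0;0.03 -0.005 0 0;0.015 -0.0025 0 0;0 0 0 0;0 0 0 0;0 0 0 0"

```text
time: 21.02
tool_pos: [0.5599, -0.0812, 0.0562]
tcp_rot: [-3.13, 0.262, 0.002]
wrist_force: [-0.4, -0.1, -2.1]
width: 0.744
grip_force: 77.3
```

```bash
python3 m.py
```

```text
t 21.725 [ 0.5614 -0.0814  0.0565] toolTorque [-0.0022 -0.0202 -0.0037] sem [0.0088 0.0064 0.0081] F [ 0.01 -0.15 -2.11] w 0.7397633646612244 77.27642297744751
```

Call:
carry_out --series "-0.03 0.005 0 0;-0.033 0.005 0 0;-0.03 0.005 -0.005 0;0 0 -0.03 0;0 0 -0.025 0;0 0 -0.013 0;0 0 -0.008 0;0 0 -0.003 0;0 0 -0.001 0;0 0 0 0"

```text
time: 22.98
tool_pos: [0.4691, -0.0666, -0.0274]
tcp_rot: [3.131, -0.262, 0.001]
wrist_force: [-3.8, -0.1, 4.8]
width: 0.744
grip_force: 78.9
```

Call:
carry_out --series "0 0 0 0;0 0 0 0;0 0 0 0;0 0 0.02 0;0 0 0.04 0;0 0 0.05 0;0.01 0.05 0.05 2;0.01 0.05 0.01 3;0.008 0.05 0 3;0.003 0.033 0 1;0 0 0 0;0 0 0 0" --jaw 1

```text
time: 24.48
tool_pos: [0.4979, 0.1099, 0.135]
tcp_rot: [3.141, -0.015, -0.001]
wrist_force: [-0.2, -0.1, 0.6]
width: 1.004
grip_force: 0.0
```

```bash
python3 w.py
```

```text
tcp [0.4979 0.1095 0.135 ] xang -0.6025628874908504
[0.5    0.1164] [0.066 0.162] axis -0.6643202575681809 [  262   101   115   251 18715]
[ 0.4687 -0.0657] [0.067 0.162] axis 1.5169265764762916 [  520   146   120   248 13229]
```

Call:
carry_out --series "0.002 0.007 -0.04 0;0 0 -0.04 0;0 0 -0.04 0;0 0 -0.024 0;0 0 -0.012 0;0 0 -0.006 0;0 0 0 0;0 0 0 0"

```text
time: 25.52
tool_pos: [0.5013, 0.1174, -0.0256]
tcp_rot: [-3.141, 0.016, -0.003]
wrist_force: [0.1, -0.3, 0.3]
width: 1.005
grip_force: 0.0
```

Call:
carry_out --series "0 0 0 0;0 0 0 0;0 0 0 0;0 0 0 0;0 0 0 0" --jaw -1 --grip_force 70

```text
time: 26.15
tool_pos: [0.5013, 0.1175, -0.0256]
tcp_rot: [-3.141, 0.015, -0.003]
wrist_force: [-0.5, 0.4, 5.7]
width: 0.741
grip_force: 77.7
```

Call:
carry_out --series "0 0 0.02 0;0 0 0.03 0;-0.02 0 0.03 0;-0.03 0 0.005 0;-0.02 0 0 0;0 0 0 0;0.015 0 0 0;0.03 0 0 0;0.043 0 0 0;0.058 0 0 0;-0.058 0 0 0;-0.043 0 0 0;-0.03 0 0 0;-0.015 0 0 0;0 0 0 0;0 0 0 0;0 0 0 0"

```text
time: 28.28
tool_pos: [0.4318, 0.1174, 0.0588]
tcp_rot: [-3.141, 0.016, -0.003]
wrist_force: [1.2, 0.4, -2.5]
width: 0.739
grip_force: 78.3
```

```bash
python3 m.py
```

```text
t 28.975 [0.4302 0.1173 0.0583] toolTorque [ 0.0018 -0.0321  0.0114] sem [0.0093 0.0369 0.0043] F [ 0.2   0.08 -2.22] w 0.7431367916948313 78.50900888442993
```

Call:
carry_out --series "0.015 0 0 0;0.03 0 0 0;0.043 0 0 0;0.03 0 0 0;0.015 0 0 0;0 0 0 0;-0.015 0 0 0;-0.03 0 0 0;-0.043 0 0 0;-0.058 0 0 0;0.058 0 0 0;0.043 0 0 0;0.03 0 0 0;0.015 0 0 0;0 0 0 0;0 0 0 0;0 0 0 0"

```text
time: 31.1
tool_pos: [0.5617, 0.1173, 0.0579]
tcp_rot: [3.141, -0.015, -0.002]
wrist_force: [0.8, 0.6, -2.0]
width: 0.739
grip_force: 78.7
```

```bash
python3 m.py
```

```text
t 31.8 [0.5632 0.1173 0.0583] toolTorque [ 0.0055  0.02   -0.0009] sem [0.0074 0.0433 0.0064] F [-0.03  0.2  -2.14] w 0.7418662055402715 78.84905576705933
```

Tin A's pitch moment behaves differently from the others, with a large spread while measured and a shift between ends. I'll look at it settled.

```bash
sed -i '/^print/a print((T@M)[:,1].round(3).tolist())' m.py; python3 m.py
```

```text
t 32.5 [0.5632 0.1173 0.0583] toolTorque [0.0107 0.0071 0.0019] sem [0.0075 0.0078 0.0094] F [ 0.17  0.33 -2.06] w 0.7391686647272124 78.84868383407593
[0.011, 0.026, 0.043, 0.051, 0.009, -0.002, -0.026, -0.043, -0.044, 0.014, 0.025, 0.006, 0.043, -0.012]
```

Call:
carry_out --series "-0.015 0 0 0;-0.03 0 0 0;-0.043 0 0 0;-0.03 0 0 0;-0.015 0 0 0;0 0 0 0;0.015 0 0 0;0.03 0 0 0;0.043 0 0 0;0.058 0 0 0;-0.058 0 0 0;-0.043 0 0 0;-0.03 0 0 0;-0.015 0 0 0;0 0 0 0"

```text
time: 34.38
tool_pos: [0.4313, 0.1174, 0.0586]
tcp_rot: [-3.141, 0.016, -0.002]
wrist_force: [2.0, -0.4, -0.5]
width: 0.742
grip_force: 79.0
```

```bash
python3 m.py
```

```text
t 35.075 [0.4302 0.1173 0.0583] toolTorque [-0.0009 -0.0378 -0.0154] sem [0.0083 0.0374 0.0088] F [-0.07 -0.09 -2.13] w 0.7395888054764453 79.15226697921753
[-0.191, -0.009, 0.15, -0.282, 0.083, 0.021, -0.185, 0.241, -0.225, 0.008, -0.019, -0.063, -0.031, -0.026]
```

Tin A rattles: its pitch moment shows ±0.2 N·m knocks for about 0.4 s after each stop, then settles. Tins B and C gave only noise, about ±0.03 N·m. I'll hold A out.

Call:
carry_out --series "0.01 0 0.015 0;0.02 0 0.025 0;0.03 0 0.03 0;0.03 0 0.03 0;0.03 0 0.025 0;0.03 0 0.015 0;0.03 0 0 0;0.03 0 0 0;0.03 0 0 0;0.03 0 0 0;0.025 0 0 0;0.02 0 0 0;0.015 0 0 0;0.01 0 0 0;0.005 0 0 0;0 0 0 0;0 0 0 0;0 0 0 0;0 0 0 0;0 0 0 0"

```text
time: 37.58
tool_pos: [0.7751, 0.1173, 0.1984]
tcp_rot: [-3.142, 0.016, -0.0]
wrist_force: [-0.2, -0.5, -1.9]
width: 0.743
grip_force: 79.1
```

Run:
```python
from h import *
a,P=cloud("top"); b,_=eyes.read_camera("side")
cv2.imwrite('pics/f.png',np.hstack([cv2.resize(a,(400,300)),cv2.resize(b,(400,300))]))
s=bot.read_state(); print(s["time"],s["tool_pos"],abs(s["joint_vel"]).max(),s["width"],s["grip_force"])
```

```text
37.675 [0.7751204  0.11731212 0.19835582] 0.0024862843702643835 0.7376659115284674 79.12755846977234
```

View pics/f.png

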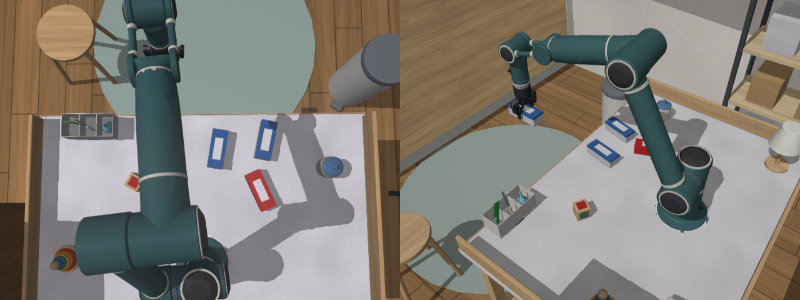

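The tin is held level and lid up at about (525,115), beyond the edge. The other two tins stand on the shelf, and the jar and block haven't moved.

```bash
python3 -c "
from workcell import bot
print(bot.finish_job())"
```

```text
the job is handed in; nothing more can be done
None
```

The leftmost tin is the one that rattled, and I handed the job in while holding it still, lid up, about 7 cm clear of the shelf's front edge and roughly 22 cm above shelf height. The two silent tins are back standing on the shelf, the jar and block weren't touched, and the clock read about 38 s of the 72 s allowed.

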